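Reload the analyser's reagent drawer

TASK

Change the reagents in the bench analyser: draw the drawer's slide bolt fully back to the left, pull the drawer out, put the empty packs that are in it into the grey waste tray and stand every fresh pack from the turntable upright in the drawer, one to a lane. Then slide the drawer fully shut and push the bolt home to the right again, leaving the tube racks and the specimen jar where they stand.

Things in the scene. Friction and masses are not known exactly. Their poses are not given: they have to be found in the camera images.
- fresh0: one of the fresh reagent packs (2 or 3 are there, absent ones read None), standing on the turntable: white plastic bottle, 0.16 kg, weight low; body 80 mm long (its x) x 44 mm wide (its y) x 40 mm high, two round caps 24 mm across in a row along x on top (to 52 mm high), so it is best gripped across its 44 mm width below the caps; origin at the centre of its underside, z up
- fresh1: one of the fresh reagent packs (2 or 3 are there, absent ones read None), standing on the turntable: white plastic bottle, 0.16 kg, weight low; body 80 mm long (its x) x 44 mm wide (its y) x 40 mm high, two round caps 24 mm across in a row along x on top (to 52 mm high), so it is best gripped across its 44 mm width below the caps; origin at the centre of its underside, z up
- fresh2: one of the fresh reagent packs (2 or 3 are there, absent ones read None), standing on the turntable: white plastic bottle, 0.16 kg, weight low; body 80 mm long (its x) x 44 mm wide (its y) x 40 mm high, two round caps 24 mm across in a row along x on top (to 52 mm high), so it is best gripped across its 44 mm width below the caps; origin at the centre of its underside, z up
- empty0: one of the empty packs (two are there, the absent one reads None), 0.07 kg, at first standing in lanes of the shut drawer: body 80 mm long (its x) x 44 mm wide (its y) x 40 mm high, two round caps 24 mm across in a row along x on top (to 52 mm high), so it is best gripped across its 44 mm width below the caps; origin at the centre of its underside, z up
- empty1: one of the empty packs (two are there, the absent one reads None), 0.07 kg, at first standing in lanes of the shut drawer: body 80 mm long (its x) x 44 mm wide (its y) x 40 mm high, two round caps 24 mm across in a row along x on top (to 52 mm high), so it is best gripped across its 44 mm width below the caps; origin at the centre of its underside, z up
- empty2: one of the empty packs (two are there, the absent one reads None), 0.07 kg, at first standing in lanes of the shut drawer: body 80 mm long (its x) x 44 mm wide (its y) x 40 mm high, two round caps 24 mm across in a row along x on top (to 52 mm high), so it is best gripped across its 44 mm width below the caps; origin at the centre of its underside, z up
- drawer (a joint): how far the reagent drawer is out, m: 0 = shut (at the start), 0.160 = fully out at its end stop; slides to the analyser's -x (towards the robot), stays where it is left, takes about 2 N. While the bolt is home in its staple the drawer cannot be pulled out more than about 3 mm
- drawer_in (a point): moves with the drawer: where a pack's middle belongs in the middle lane, on the floor, 24 mm above the bench; axes as the analyser's. Tray inside 150 mm long (88 mm to the front panel, 62 mm to the back wall), 240 mm wide; two ribs along x, 12 mm high, part it into three 77 mm lanes centred at y = -80, 0, 80 mm, one pack each, long side along x. Walls 36 mm, panel 94 mm above this floor
- drawer_handle (a point): moves with the drawer: middle of its steel bar handle, 11 mm thick, 110 mm long along y, its axis 42 mm in front of the front panel and 105 mm above the bench, 13 mm below the panel's top; can be pinched from above, fingers closing along x; axes as the analyser's. The bolt's staple stands 32 mm high on the panel's top at y = 72 to 98 mm; its foot reaches 25 mm back over the left lane
- bolt (a joint): position of the drawer's slide bolt, m: 0 = home, its rod pushed fully to the right (-y) through the staple on the drawer, locked (at the start within 2 mm); 0.040 = drawn fully to the left (+y) to its end stop, released. Stays where it is left, takes about 3 N
- bolt_knob (a point): moves with the bolt: point on the axis of its upright steel knob, 14 mm across, at the height to grip, 169 mm above the bench; the knob's top is 12 mm higher, the tops of the bolt's two guides, one at either end of the travel, are 26 mm lower. It stands on the analyser's front edge, left of the middle; axes as the analyser's
- analyser_front (a point): bench analyser, white box 300 mm deep (x, away from the robot) x 360 mm wide (y, to the left); front half 115 mm high with the drawer in it, rear half 200 mm high; fixed. This point: middle of the foot of its front face, on the bench. Fully out, the drawer's tray stands wholly in front of that face; shut, packs standing in it clear the deck above
- stand: foot of the revolving stand, fixed; origin on the bench below the turntable's axis. The white turntable on it is a 280 mm disc that spins freely at a light push; its upper face is 26 mm above the bench, with a rim 5 mm wide that rises 8 mm above that face
- bin: grey open waste tray, outside 200 mm (x) x 150 mm (y) and 65 mm high, walls and floor 4 mm thick; origin at the centre of its underside on the bench; fixed
- rack_near: white tube rack (108 x 48 mm, 92 mm high with its two rows of red-capped tubes) between the drawer and the turntable; a bystander; origin at the centre of its underside
- rack_far: blue tube rack (68 x 108 mm, 92 mm high with its red-capped tubes) between and beyond the turntable and the analyser; a bystander; origin at the centre of its underside
- cup: round specimen jar with screw cap, 56 mm across, 62 mm tall, near the waste tray; a bystander; origin at the centre of its underside
Things that resemble listed ones, but are neither listed nor needed, are in the scene too. What is shaped like the fresh1 but green or red is not meant.

How it is judged:
On the way, in this order (a step that is already met when the one before it is completed fails the run):
1. the bolt is drawn fully back (within 4 mm of its left end stop) (value of joint bolt above 0.036 m), for 0.1 s.
2. the drawer is pulled out (at least 100 mm) (value of joint drawer above 0.1 m), for 0.2 s.
3. every fresh pack stands in a lane of the drawer and the empties are out of it (x of fresh0 in the frame of drawer_in between -0.052 and 0.052 m and y of fresh0 in the frame of drawer_in between -0.115 and 0.115 m and z of fresh0 in the frame of drawer_in between -0.01 and 0.008 m and angle between each of fresh0, fresh1, fresh2's own z axis and vertical below 0.15 rad and x of fresh1 in the frame of drawer_in between -0.052 and 0.052 m and y of fresh1 in the frame of drawer_in between -0.115 and 0.115 m and z of fresh1 in the frame of drawer_in between -0.01 and 0.008 m and x of fresh2 in the frame of drawer_in between -0.052 and 0.052 m and y of fresh2 in the frame of drawer_in between -0.115 and 0.115 m and z of fresh2 in the frame of drawer_in between -0.01 and 0.008 m and horizontal distance between each of empty0, empty1, empty2 and drawer_in above 0.15 m), for 0.2 s.
4. the drawer is slid shut (value of joint drawer below 0.005 m), for 0.2 s.
5. the bolt is pushed home (value of joint bolt below 0.004 m), for 0.2 s.
At the end, for the whole second after the job is handed in: every fresh pack stands on the drawer's floor in a lane (origin within 8 mm of the floor, tilt under 0.15 rad), the drawer is shut (within 5 mm), the bolt is home (within 4 mm), and each empty pack is at rest inside the waste tray (origin inside its walls, below 75 mm) (x of fresh0 in the frame of drawer_in between -0.052 and 0.052 m and y of fresh0 in the frame of drawer_in between -0.115 and 0.115 m and z of fresh0 in the frame of drawer_in between -0.01 and 0.008 m and angle between each of fresh0, fresh1, fresh2's own z axis and vertical below 0.15 rad and x of fresh1 in the frame of drawer_in between -0.052 and 0.052 m and y of fresh1 in the frame of drawer_in between -0.115 and 0.115 m and z of fresh1 in the frame of drawer_in between -0.01 and 0.008 m and x of fresh2 in the frame of drawer_in between -0.052 and 0.052 m and y of fresh2 in the frame of drawer_in between -0.115 and 0.115 m and z of fresh2 in the frame of drawer_in between -0.01 and 0.008 m and x of empty0 in the frame of bin between -0.097 and 0.097 m and y of empty0 in the frame of bin between -0.072 and 0.072 m and height (world z) of each of empty0, empty1, empty2 below 0.075 m and linear speed of each of empty0, empty1, empty2 below 0.03 m/s and x of empty1 in the frame of bin between -0.097 and 0.097 m and y of empty1 in the frame of bin between -0.072 and 0.072 m and x of empty2 in the frame of bin between -0.097 and 0.097 m and y of empty2 in the frame of bin between -0.072 and 0.072 m and value of joint drawer below 0.005 m and value of joint bolt below 0.004 m); the robot touches nothing.
It fails at once if rack_near is pushed more than 30 mm away or knocked over (distance of rack_near from where it was at the start of the episode above 0.03 m or angle between rack_near's own z axis and vertical above 0.5 rad).
It fails at once if rack_far is pushed more than 30 mm away or knocked over (distance of rack_far from where it was at the start of the episode above 0.03 m or angle between rack_far's own z axis and vertical above 0.5 rad).
It fails at once if cup is pushed more than 30 mm away or knocked over (distance of cup from where it was at the start of the episode above 0.03 m or angle between cup's own z axis and vertical above 0.5 rad).
Of empty0, empty1, empty2 only 2 to 2 are there at a start; the rules pass over those that are not, and their reading is None.
Of fresh0, fresh1, fresh2 only 2 to 3 are there at a start; the rules pass over those that are not, and their reading is None.
At some moment in a run one of fresh0, fresh1, fresh2 may be knocked a few centimetres aside while the robot is not near it.
It also fails if it takes over 210 s, if anything falls off the work surface, if the arm or the gripper's body presses on something with over 40 N, if the wrist force passes 120 N, or if a joint passes its speed limit or range.

ROBOT

A 6-joint arm with a two-finger parallel gripper is mounted at the origin on the work surface. World frame = base frame: x ahead of the robot, y to its left, z up, the work surface at z = 0. Lengths are in m, angles in rad, forces in N, time in s.
With the tool pointing down it reaches from about 0.25 to 0.775 m from the base axis. Payload 4 kg.
Tool frame: the origin (TCP) lies midway between the tips of the shut fingers; the grasp point (between the pads) lies 19 mm behind it; z points along the fingers, y is the line along which they close (so a half turn about z gives the same grasp; the last joint's range is limited). The gripper opens to 94 mm and grips with 3 to 60 N. Pads are 16 mm wide; open, the fingers measure 119 mm over their backs; the gripper's body (75 mm by 177 mm) begins 78 mm behind the grasp point.
Start: joints at [1.208, 0.087, 1.371, -0, 1.684, -0.103], TCP at [0.141, 0.532, 0.168] pointing down, gripper open.
Joint ranges: [-3.1, 3.1], [-0.76, 2.03], [0.27, 2.55], [-1.08, 4.22], [0.17, 2.65], [-2.57, 2.57]. Speed limits (rad/s): [2.79, 2.79, 3.14, 3.14, 3.14, 3.14].

INTERFACE

Orientations are given as [roll, pitch, yaw] about the fixed x, y, z axes, in that order (R = Rz(yaw) Ry(pitch) Rx(roll)).
In Python, from bench import robot gives the robot as it stands. The module is installed in compiled form; this text tells all that it offers.
- The arm moves only by the tool arm_command, never from a script. Its argument "targets" is a list of rows, each a list of 4 numbers: the shift along the world's x, y, z as a fraction of full scale, then the turn about the world's z as a fraction of full scale. A call has 1 to 8 rows; each row is the pose to reach, as a shift and turn from the pose commanded when the call began; what a row does not reach only later rows make up. Full scale, the value 1, is 0.5 m for a shift and 120 degrees for a turn. A row lasts 1/12 s, in which the tool goes at most 41.7 mm and 7.16 degrees, less where a joint would pass 70% of its speed; a pose out of reach is approached as far as the arm can. A call with a number of a shift or a turn outside -1 to 1 is refused whole. A call with a gripper value outside its range is refused whole. "claw" is the closure, from 0 (fully open) to 1 (shut), set as the call begins (left out, the last holds). The fingers move at their own pace and stop on an object; the grip force is fixed at half the most. Time passes only in rows, so rows that repeat a pose let the fingers close. It gives the time, the measured TCP pose, the force, the opening and the grip force at its end, in the units of the state.
- robot.get_obs(): the state, without advancing time (a new reading comes with each control period).
- robot.snapshot(name): name is "side" or "top" or "wrist"; returns the picture (384x512x3 uint8, red, green, blue); there is no depth.
- robot.camera_info(name): a dict with "vfov" (degrees; the focal length in pixels is half the picture's height over the tangent of half this angle, whatever the lens; pixels are square), "cx", "cy" (the principal point, pixels), "extrinsics" (4x4, takes a point from camera to world coordinates); the wrist camera has in their place "T_tool_cam" (4x4, takes a point from camera to tool coordinates, whose origin is the TCP and whose axes are the flange's). Camera axes: x right, y up, looking along -z (the intrinsics and any distortion apply to the point x, -y, -z); pixel columns grow to the right and rows downward; lengths in m; the calibration is good to about 2 mm. A picture is of the moment at which its call begins: read the wrist's pose just before it. camera_info takes no time and is no camera call.
- robot.close_job(): hands the job in; it is judged then, once.
The state is a dict: "time": time; "joint_positions": joint angles; "qvel": joint speeds; "joint_torque": joint torques, N m; "tool_pos": TCP position; "ee_rot": TCP orientation; "wrist_force": force on the tool from outside, world axes, zero at the start; "wrist_torque": the same for the moment, N m; "width": finger opening in m; "finger_force": force on a finger pad.
Only numpy, scipy, OpenCV 4.12 (cv2) and the standard library are available. Lean on these libraries where they do the work, as an engineer would, in place of code of your own. Each camera call takes 0.05 s, during which the arm holds its last target. There are 200 camera calls.

## Working session

There is one attempt and no reset: what is moved stays moved. The work goes in short steps, Python scripts to look and compute and a tool call to move; the robot and the scene stay as the last step left them, time stands still between calls to the robot, and variables do not carry over. Pictures are saved under pics/ and viewed, at most 14 in all, crops included, and the job is handed in when it is done.

Besides the shell and the picture viewer there is one more tool, called after "Request:" by a JSON object that holds its "name" and its "arguments", one argument or row to a line. arm_command: Moves the arm, as the interface text tells. Shift numbers are shares of 0.5 m and turn numbers shares of 120 degrees, none past 1 either way. Its arguments: {"type":"object","properties":{"targets":{"type":"array"},"claw":{"type":"number"}},"required":["targets"]}

```bash
mkdir -p pics; cat > h.py <<'E'
import numpy as np, cv2
from bench import robot
def snap(n,f=None):
    o=robot.get_obs(); im=robot.snapshot(n)
    if f: cv2.imwrite(f'pics/{f}.png',im[:,:,::-1])
    return im,o
E
python3 - <<'E'
from h import *
a,o=snap('top','top0'); b,_=snap('side','side0'); c,_=snap('wrist','wrist0')
print(o)
for n in('top','side','wrist'): print(n,robot.camera_info(n))
E
```

```text
{'time': 0.0, 'joint_positions': array([ 1.20789660e+00,  8.79665656e-02,  1.37225279e+00, -4.37845950e-05,
        1.68359051e+00, -1.03113572e-01]), 'qvel': array([ 7.03489490e-04,  7.56708743e-04, -2.99295000e-04,  8.58941020e-05,
       -2.40204384e-05,  1.61371972e-03]), 'joint_torque': array([-6.35636061e-04, -3.40192223e+01, -3.02424753e+01,  7.15700048e-02,
        3.30420630e-02, -1.71201041e-04]), 'tool_pos': array([0.14108294, 0.53094266, 0.1668987 ]), 'ee_rot': array([-3.13938274e+00, -1.84933592e-04,  2.88180142e+00]), 'wrist_force': array([-0.60371704, -0.41656864, -0.84652259]), 'wrist_torque': array([-0.01165089,  0.01592454, -0.05549535]), 'finger_force': 0.0, 'width': 0.09401745656792937}
top {'vfov': 53.78745576296734, 'cx': 250.69108332338496, 'cy': 196.70382700026684, 'extrinsics': array([[-0.02067284,  0.99271259, -0.11871962,  0.34798809],
       [-0.99938401, -0.02388651, -0.02571046,  0.06723249],
       [-0.02835889,  0.11811498,  0.99259489,  1.36813188],
       [ 0.        ,  0.        ,  0.        ,  1.        ]])}
side {'vfov': 43.32861061625384, 'cx': 259.21255612147525, 'cy': 190.80130787967624, 'extrinsics': array([[-7.12182389e-01,  5.01248990e-01, -4.91472985e-01,
        -3.55707674e-01],
       [-7.01993424e-01, -5.07310283e-01,  4.99841485e-01,
         9.28438556e-01],
       [ 1.21574024e-03,  7.00989106e-01,  7.13170944e-01,
         1.36238260e+00],
       [ 0.00000000e+00,  0.00000000e+00,  0.00000000e+00,
         1.00000000e+00]])}
wrist {'vfov': 60.28400247617574, 'cx': 257.67063975392836, 'cy': 193.39784754328193, 'T_tool_cam': array([[ 3.84712749e-04,  9.70694293e-01,  2.40317376e-01,
         6.80458011e-02],
       [ 9.99999918e-01, -3.42664561e-04, -2.16755792e-04,
         8.95955859e-04],
       [-1.28055363e-04,  2.40317439e-01, -9.70694345e-01,
        -2.17387069e-01],
       [ 0.00000000e+00,  0.00000000e+00,  0.00000000e+00,
         1.00000000e+00]])}
```

View pics/top0.png

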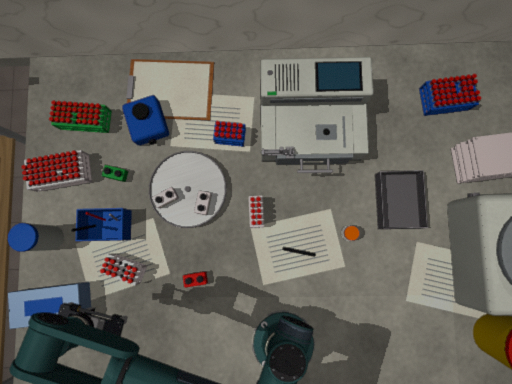

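View pics/side0.png

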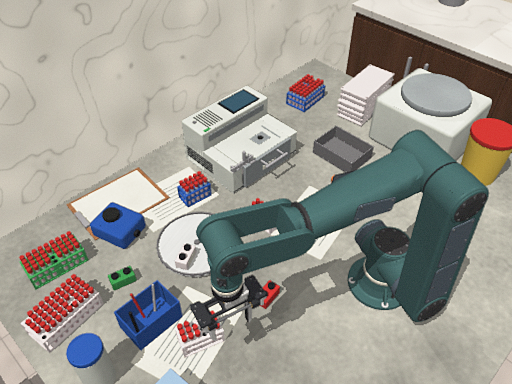

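```bash
cat >> h.py <<'E'
def ray(n,uv,o=None):
    c=robot.camera_info(n); f=192/np.tan(np.radians(c['vfov']/2))
    uv=np.atleast_2d(np.float64(uv))
    d=np.c_[(uv[:,0]-c['cx'])/f,-(uv[:,1]-c['cy'])/f,-np.ones(len(uv))]
    if n=='wrist':
        from scipy.spatial.transform import Rotation as R
        T=np.eye(4);T[:3,:3]=R.from_euler('xyz',o['ee_rot']).as_matrix();T[:3,3]=o['tool_pos']
        E=T@c['T_tool_cam']
    else: E=c['extrinsics']
    return E[:3,3],d@E[:3,:3].T
def onz(n,uv,z,o=None):
    p,d=ray(n,uv,o); return (p+d*((z-p[2])/d[:,2])[:,None]).round(4)
E
python3 - <<'E'
from h import *
a=cv2.imread('pics/top0.png')
cv2.imwrite('pics/c1.png',cv2.resize(a[110:260,140:300],None,fx=5,fy=4*1.0,interpolation=cv2.INTER_CUBIC)[:600])
c=a[50:190,250:385]; cv2.imwrite('pics/c2.png',cv2.resize(c,None,fx=4,fy=4,interpolation=cv2.INTER_CUBIC))
hsv=cv2.cvtColor(a,cv2.COLOR_BGR2HSV)
# dark caps on turntable
g=cv2.cvtColor(a,cv2.COLOR_BGR2GRAY)
m=np.zeros_like(g); m[160:222,152:228]=(g[160:222,152:228]<90)*255
n,l,s,ce=cv2.connectedComponentsWithStats(m)
for i in range(1,n):
    if s[i,4]>8: print('cap',s[i],ce[i].round(1),onz('top',ce[i],.078))
# white disc
m=np.zeros_like(g); m[145:235,145:235]=(g[145:235,145:235]>165)*255
cs,_=cv2.findContours(m,cv2.RETR_EXTERNAL,cv2.CHAIN_APPROX_NONE); k=max(cs,key=cv2.contourArea)
e=cv2.minEnclosingCircle(k); print('disc',e,onz('top',e[0],.034))
m=((hsv[:,:,0]>5)&(hsv[:,:,0]<16)&(hsv[:,:,1]>180)&(g>70)).astype(np.uint8)*255; m[:215]=0; m[:,:330]=0;m[245:]=0;m[:,370:]=0
ce=cv2.moments(m); u=(ce['m10']/ce['m00'],ce['m01']/ce['m00']); print('cup',u,onz('top',u,.062))
E
```

```text
cap [152 160  14  20  42] [157.1 168. ] [[0.6108 0.4251 0.078 ]]
cap [207 160  21  62 319] [221.7 192.7] [[0.5186 0.2002 0.078 ]]
cap [186 187   5   5  17] [188.  188.6] [[0.5356 0.3169 0.078 ]]
cap [159 189  20  19  51] [171.4 199. ] [[0.5008 0.3746 0.078 ]]
cap [166 191   7   7  38] [168.8 193.9] [[0.5187 0.3835 0.078 ]]
cap [206 193   6  22  35] [209.  203.4] [[0.4826 0.2444 0.078 ]]
cap [200 194   7   6  35] [203.1 196.5] [[0.5071 0.2647 0.078 ]]
cap [155 197   8   6  40] [158.8 199.4] [[0.5005 0.4182 0.078 ]]
cap [152 201  10  16  31] [155.4 209. ] [[0.4677 0.4299 0.078 ]]
cap [198 205   7   6  36] [200.9 207.6] [[0.4687 0.2726 0.078 ]]
cap [162 218   5   4   9] [163.9 219.6] [[0.4305 0.4002 0.078 ]]
disc ((187.8904571533203, 189.58348083496094), 36.34284591674805) [[0.5386 0.3258 0.034 ]]
cup (351.4625, 232.69375) [[ 0.3723 -0.2402  0.062 ]]
```

View pics/c1.png

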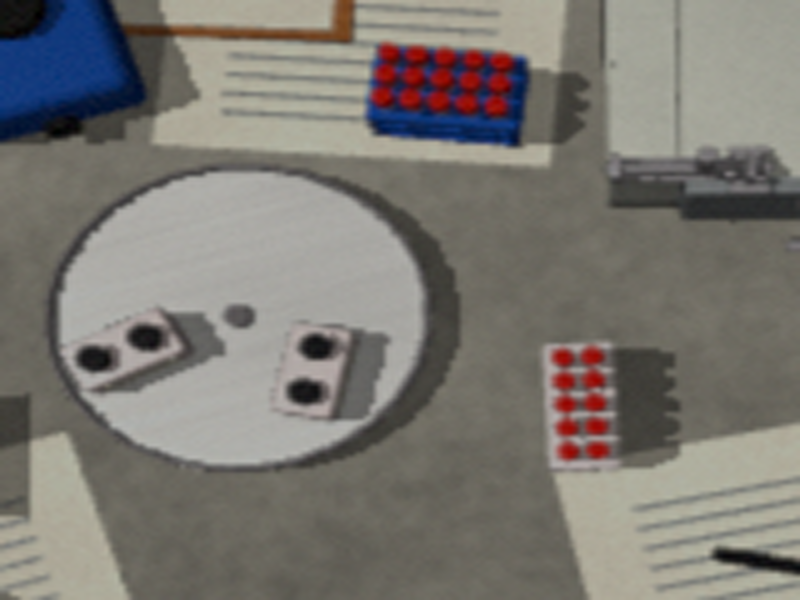

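View pics/c2.png

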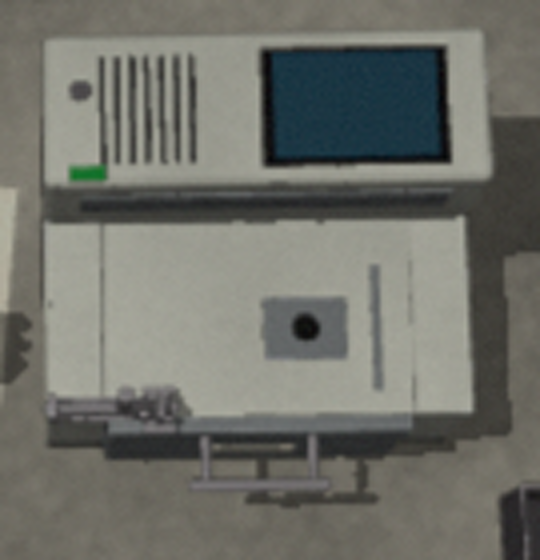

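```bash
python3 - <<'E'
from h import *
print('deck',onz('top',[(261.5,153.7),(368.2,153)],.115))
print('handle',onz('top',[(297.5,171.5),(332.5,171.2)],.105))
print('knob guess',onz('top',[(294,151),(287,151)],.181))
print('bin',onz('top',[(376,171),(425,171),(428,229),(378,229)],.065))
print('rack near',onz('top',[(249,195.5),(262,195.5),(250.5,227),(263.5,227)],.06))
print('rack far',onz('top',[(215,121),(245,124)],.08))
b=cv2.imread('pics/side0.png')[100:200,180:320]; cv2.imwrite('pics/c3.png',cv2.resize(b,None,fx=5,fy=5,interpolation=cv2.INTER_CUBIC))
E
```

```text
deck [[ 0.6432  0.0602  0.115 ]
 [ 0.6359 -0.2972  0.115 ]]
handle [[ 0.5809 -0.0599  0.105 ]
 [ 0.5789 -0.1774  0.105 ]]
knob guess [[ 0.6337 -0.0434  0.181 ]
 [ 0.6343 -0.0211  0.181 ]]
bin [[ 0.583  -0.3349  0.065 ]
 [ 0.5787 -0.5024  0.065 ]
 [ 0.3792 -0.4976  0.065 ]
 [ 0.3828 -0.3297  0.065 ]]
rack near [[0.5088 0.1069 0.06  ]
 [0.5077 0.0617 0.06  ]
 [0.3993 0.104  0.06  ]
 [0.3983 0.0592 0.06  ]]
rack far [[0.7735 0.2207 0.08  ]
 [0.7595 0.1153 0.08  ]]
```

View pics/c3.png

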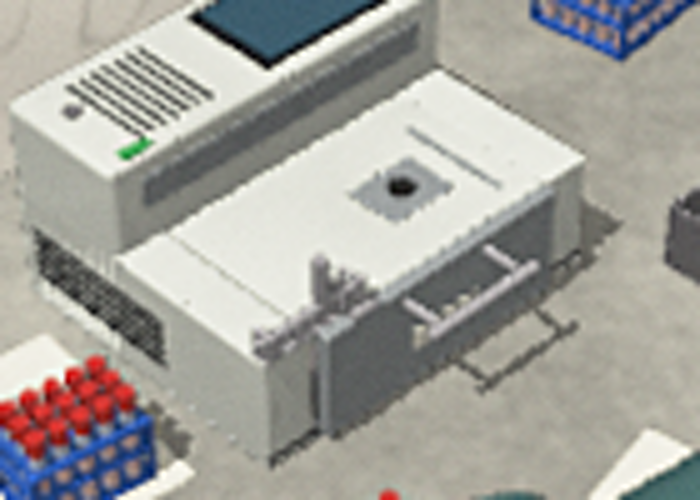

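Top view: two fresh packs (white, two dark caps) on the turntable at px (164,197) and (202,202). The green one at (114,172) and the red one at (195,280) are off the table and the wrong colour, so they're decoys; crop c1 confirms this. Side view: the bolt knob's top is at px (244,152). I'll move in closer to the bolt.

Request:
{"name": "arm_command", "arguments": {
  "targets": [
    [0.1,-0.1,0.2,0.05],
    [0.4,-0.5,0.22,0.115],
    [0.4,-0.5,0.22,0.115],
    [0.4,-0.5,0.22,0.115],
    [0.4,-0.5,0.22,0.115],
    [0.4,-0.5,0.22,0.115],
    [0.4,-0.5,0.22,0.115],
    [0.4,-0.5,0.22,0.115]
  ],
  "claw": 0.3
}}

```text
time: 0.82
tool_pos: [0.332, 0.2923, 0.2744]
ee_rot: [3.141, 0.0, 3.123]
wrist_force: [0.3, 0.2, -0.0]
width: 0.0656
finger_force: 0.0
```

Request:
{"name": "arm_command", "arguments": {
  "targets": [
    [0.38,-0.64,0.0,0],
    [0.38,-0.64,0.0,0],
    [0.38,-0.64,0.0,0],
    [0.38,-0.64,0.0,0],
    [0.38,-0.64,0.0,0],
    [0.38,-0.64,0.0,0],
    [0.38,-0.64,0.0,0],
    [0.38,-0.64,0.0,0]
  ]
}}

```text
time: 1.48
tool_pos: [0.5021, 0.0054, 0.2738]
ee_rot: [3.141, -0.0, 3.122]
wrist_force: [-0.2, 0.9, 0.3]
width: 0.0656
finger_force: 0.0
```

Request:
{"name": "arm_command", "arguments": {
  "targets": [
    [0,0,0,0],
    [0,0,0,0]
  ]
}}

```text
time: 1.65
tool_pos: [0.5019, 0.0056, 0.2726]
ee_rot: [3.141, -0.003, 3.119]
wrist_force: [0.3, 0.7, 0.1]
width: 0.0658
finger_force: 0.0
```

```bash
python3 - <<'E'
from h import *
print('knob side',onz('side',[(243.8,151.6)],.181))
im,o=snap('wrist','w1'); print(o['tool_pos'],o['ee_rot'],o['width'])
E
```

```text
knob side [[ 0.6429 -0.005   0.181 ]]
[0.50191628 0.00563897 0.27260901] [ 3.14105974e+00 -2.96769361e-03  3.11852365e+00] 0.06580998540046104
```

View pics/w1.png

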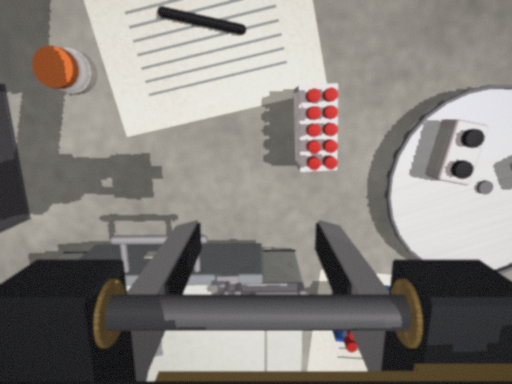

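The wrist view shows the near rack at px (317,125), the handle at (165,240) and the fingers hiding the analyser. I need to be further in x, so that the knob lies on the robot side of the fingers.

Request:
{"name": "arm_command", "arguments": {
  "targets": [
    [0.36,-0.04,0.06,0],
    [0.36,-0.04,0.06,0],
    [0.36,-0.04,0.06,0],
    [0.36,-0.04,0.06,0],
    [0.36,-0.04,0.06,0],
    [0.36,-0.04,0.06,0],
    [0.36,-0.04,0.06,0],
    [0.36,-0.04,0.06,0]
  ]
}}

```text
time: 2.37
tool_pos: [0.6805, -0.0109, 0.3049]
ee_rot: [3.141, 0.0, 3.125]
wrist_force: [0.8, 0.3, 0.2]
width: 0.0657
finger_force: 0.0
```

```bash
python3 - <<'E'
from h import *
im,o=snap('wrist','w2'); print(o['tool_pos'],o['ee_rot'],o['width'])
E
```

```text
[ 0.68053552 -0.01094255  0.3049218 ] [3.14129862e+00 2.34589310e-04 3.12463546e+00] 0.06570859077541218
```

View pics/w2.png

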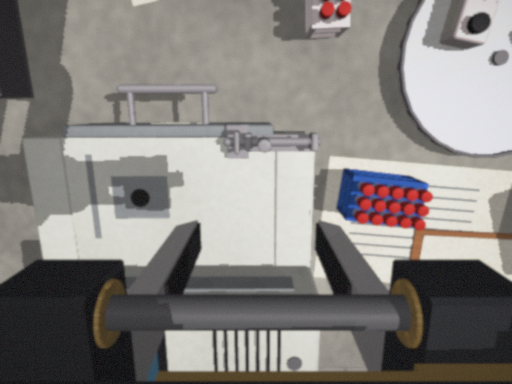

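The knob appears at px (264,142), with the staple at (237,140) and the handle bar from (118,89) to (215,89).

```bash
python3 - <<'E'
from h import *
o=robot.get_obs()
W=lambda u,z:onz('wrist',[u],z,o)[0]
print('knob',W((264,142),.181),W((264,142),.169))
print('staple',W((237,140),.15)); print('handle',W((118,89),.105),W((215,89),.105))
print('deck',W((25,138),.115),W((315,136),.115)); print('panel top R/L',W((68,126),.118),W((271,123),.118))
print('rack far',W((345,168),.045),W((342,212),.045))
# midpoint of side & wrist rays
a=ray('wrist',(264,142),o);b=ray('side',(243.8,151.6))
A=np.c_[a[1][0],-b[1][0]];t=np.linalg.lstsq(A,b[0]-a[0],rcond=None)[0]
print(a[0]+a[1][0]*t[0],b[0]+b[1][0]*t[1])
im=cv2.imread('pics/w2.png')[115:165,205:330];cv2.imwrite('pics/c4.png',cv2.resize(im,None,fx=6,fy=6,interpolation=cv2.INTER_CUBIC))
E
```

```text
knob [ 0.6431 -0.0034  0.181 ] [ 0.6442 -0.0032  0.169 ]
staple [ 0.6432 -0.033   0.15  ]
handle [ 0.5835 -0.1776  0.105 ] [ 0.5855 -0.0605  0.105 ]
deck [ 0.6393 -0.2939  0.115 ] [0.6429 0.06   0.115 ]
panel top R/L [ 0.6257 -0.2375  0.118 ] [0.6263 0.0063 0.118 ]
rack far [0.6951 0.1169 0.045 ] [0.7623 0.1155 0.045 ]
[ 0.64300123 -0.00346788  0.18202458] [ 0.64215498 -0.00425858  0.18193397]
```

View pics/c4.png

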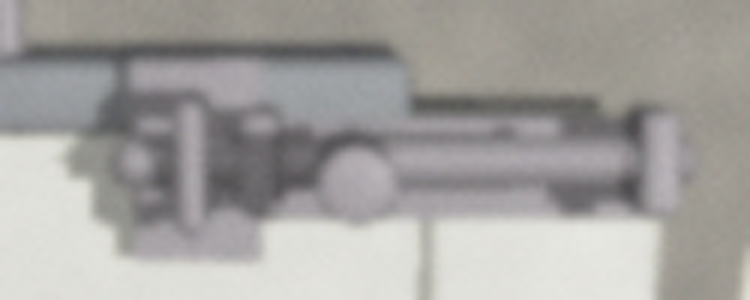

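Request:
{"name": "arm_command", "arguments": {
  "targets": [
    [-0.072,0.016,-0.15,0],
    [-0.072,0.016,-0.2,0],
    [-0.072,0.016,-0.25,0],
    [-0.072,0.016,-0.292,0],
    [-0.072,0.016,-0.292,0],
    [-0.072,0.016,-0.292,0]
  ]
}}

```text
time: 2.92
tool_pos: [0.6435, -0.004, 0.158]
ee_rot: [3.141, -0.002, 3.123]
wrist_force: [0.1, -0.2, 0.7]
width: 0.0661
finger_force: 0.0
```

Request:
{"name": "arm_command", "arguments": {
  "targets": [
    [0,0,0,0],
    [0,0,0,0],
    [0,0,0,0],
    [0,0,0,0],
    [0,0,0,0],
    [0,0,0,0]
  ],
  "claw": 1
}}

```text
time: 3.42
tool_pos: [0.6461, -0.0047, 0.1587]
ee_rot: [3.142, 0.001, 3.123]
wrist_force: [0.3, -0.4, 0.1]
width: 0.0292
finger_force: 0.0
```

Request:
{"name": "arm_command", "arguments": {
  "targets": [
    [0,0,0,0],
    [0,0,0,0],
    [0,0,0,0],
    [0,0,0,0],
    [0,0,0,0],
    [0,0,0,0]
  ]
}}

```text
time: 3.92
tool_pos: [0.6456, -0.0045, 0.158]
ee_rot: [3.141, -0.0, 3.123]
wrist_force: [0.0, 0.4, -0.2]
width: 0.0004
finger_force: 0.0
```

Request:
{"name": "arm_command", "arguments": {
  "targets": [
    [0,0.03,0,0],
    [0,0.05,0,0],
    [0,0.07,0,0],
    [0,0.085,0,0],
    [0,0.09,0,0],
    [0,0.09,0,0],
    [0,0.09,0,0]
  ]
}}

```text
time: 4.5
tool_pos: [0.6456, 0.0407, 0.158]
ee_rot: [-3.141, -0.0, 3.123]
wrist_force: [0.6, -1.0, 0.5]
width: 0.0002
finger_force: 0.0
```

Request:
{"name": "arm_command", "arguments": {
  "targets": [
    [0,-0.1,0.1,0],
    [0.07,-0.1,0.29,0],
    [0.07,-0.1,0.29,0],
    [0.07,-0.1,0.29,0],
    [0.07,-0.1,0.29,0],
    [0.07,-0.1,0.29,0],
    [0.07,-0.1,0.29,0]
  ],
  "claw": 0.3
}}

```text
time: 5.08
tool_pos: [0.6806, -0.01, 0.302]
ee_rot: [3.141, -0.001, 3.122]
wrist_force: [1.2, 0.0, 0.1]
width: 0.0437
finger_force: 0.0
```

```bash
python3 - <<'E'
from h import *
im,o=snap('wrist','w3');t,_=snap('top','top1');s,_=snap('side','side1'); print(o['tool_pos'],o['ee_rot'])
f=lambda i,z:cv2.resize(i[:,:,::-1],None,fx=z,fy=z,interpolation=cv2.INTER_CUBIC)
a=f(im[110:175,200:333],6); b=f(s[120:190,210:340],3); 
p=np.zeros((600,800,3),np.uint8); p[:390,:798]=a; p[390:600,:390]=b
p[390:600,400:]=f(t[130:182,255:355],4)[:210].repeat(1,0)[:, :400][:210] if 52*4>=210 else np.pad(f(t[130:182,255:355],4),((0,2),(0,0),(0,0)))
cv2.imwrite('pics/c5.png',p)
E
```

```text
[ 0.68056208 -0.0100229   0.30197729] [ 3.14145281e+00 -1.28179396e-03  3.12192939e+00]
```

View pics/c5.png

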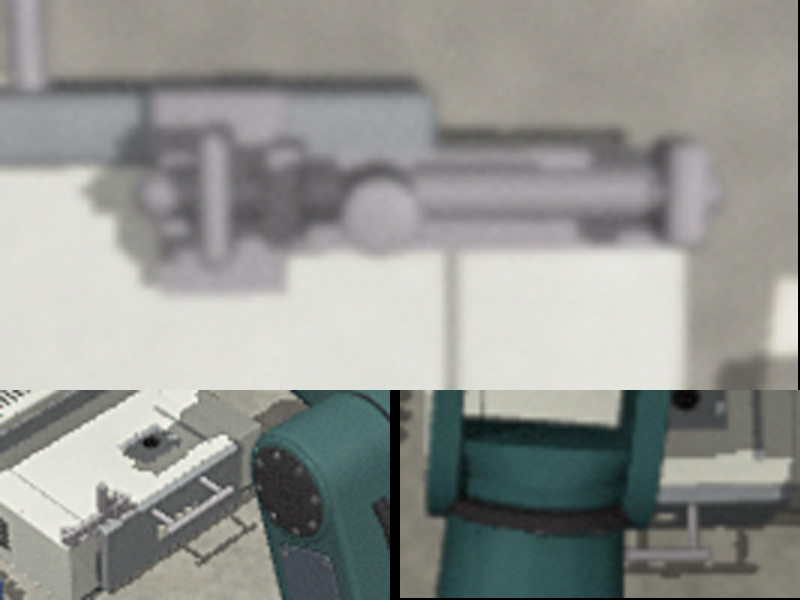

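The knob hasn't moved, so the fingers closed above it or beside it. The fingertips' image position also suggests they sit higher than assumed. I'll check with shut and open pictures.

Request:
{"name": "arm_command", "arguments": {
  "targets": [
    [0,0,0,0],
    [0,0,0,0],
    [0,0,0,0],
    [0,0,0,0],
    [0,0,0,0],
    [0,0,0,0],
    [0,0,0,0],
    [0,0,0,0]
  ],
  "claw": 1
}}

```text
time: 5.9
tool_pos: [0.6807, -0.0096, 0.3031]
ee_rot: [3.142, 0.0, 3.123]
wrist_force: [-0.5, -0.3, -0.4]
width: 0.0093
finger_force: 0.0
```

```bash
python3 - <<'E'
from h import *
im,o=snap('wrist','w4'); print(o['tool_pos'],o['width'])
old=cv2.imread('pics/w2.png')
f=lambda i,z:cv2.resize(i,None,fx=z,fy=z,interpolation=cv2.INTER_CUBIC)
a=f(im[180:330,130:390,::-1],3); b=f(old[180:280,130:390],3)
cv2.imwrite('pics/c6.png',np.vstack([a[:300],b])[:600])
E
```

```text
[ 0.68068791 -0.009572    0.30314751] 0.009270416039408102
```

View pics/c6.png

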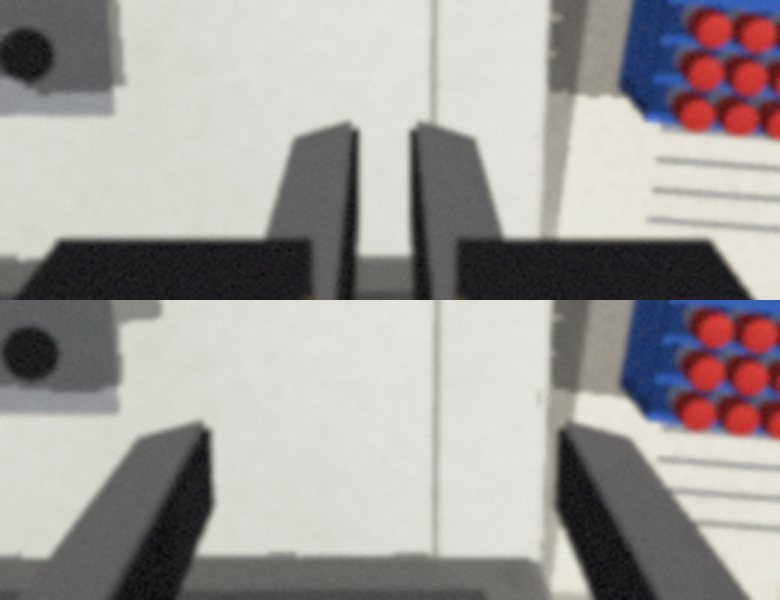

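Fingertip depth from the gap scale (98 px per 56.4 mm) is 0.19 m from the camera. That puts the real tips about 36 mm above the reported TCP, which explains the miss. I'll go lower in stages and watch the force.

Request:
{"name": "arm_command", "arguments": {
  "targets": [
    [-0.07,0.012,-0.15,0],
    [-0.07,0.012,-0.2,0],
    [-0.07,0.012,-0.25,0],
    [-0.07,0.012,-0.29,0],
    [-0.07,0.012,-0.29,0],
    [-0.07,0.012,-0.29,0],
    [-0.07,0.012,-0.29,0]
  ],
  "claw": 0.5
}}

```text
time: 6.53
tool_pos: [0.6472, -0.0038, 0.1608]
ee_rot: [-3.141, 0.004, 3.123]
wrist_force: [1.1, 0.7, 0.9]
width: 0.0459
finger_force: 0.0
```

Request:
{"name": "arm_command", "arguments": {
  "targets": [
    [0,0,-0.006,0],
    [0,0,-0.012,0],
    [0,0,-0.018,0],
    [0,0,-0.018,0]
  ]
}}

```text
time: 6.87
tool_pos: [0.646, -0.0036, 0.1493]
ee_rot: [3.142, 0.001, 3.123]
wrist_force: [0.3, 0.2, -0.6]
width: 0.0472
finger_force: 0.0
```

```bash
python3 - <<'E'
from h import *
s,o=snap('side','side2'); print(o['tool_pos'],o['wrist_force'],o['width'])
cv2.imwrite('pics/c7.png',cv2.resize(s[90:190,190:320,::-1],None,fx=5,fy=5,interpolation=cv2.INTER_CUBIC))
E
```

```text
[ 0.64597126 -0.00358801  0.14927202] [ 0.32853334  0.21478523 -0.61888535] 0.04720020749456583
```

View pics/c7.png

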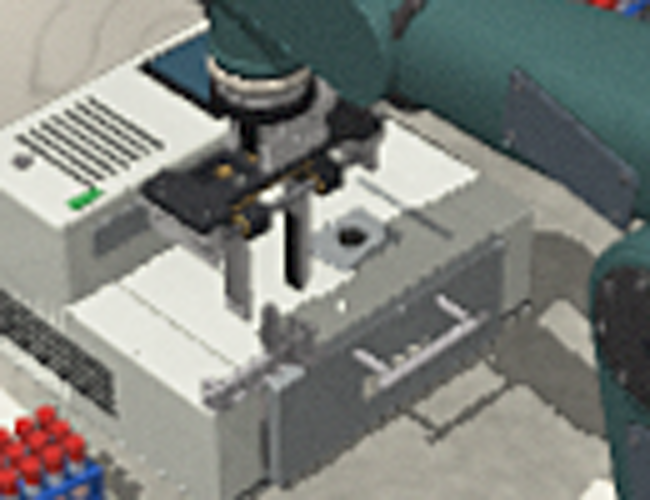

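In the side view the tips are at px (238,154) and (249,148) and the knob top at (244,152). So the tips are level with the knob top while the reported z is 0.149, which confirms an offset of about 35 mm. I'll descend another 27 mm and close.

Request:
{"name": "arm_command", "arguments": {
  "targets": [
    [0,0,-0.02,0],
    [0,0,-0.04,0],
    [0,0,-0.05,0],
    [0,0,-0.05,0]
  ]
}}

```text
time: 7.25
tool_pos: [0.6441, -0.0034, 0.1209]
ee_rot: [3.141, -0.005, 3.123]
wrist_force: [0.2, 0.5, 1.2]
width: 0.0468
finger_force: 0.0
```

Request:
{"name": "arm_command", "arguments": {
  "targets": [
    [0,0,0,0],
    [0,0,0,0],
    [0,0,0,0],
    [0,0,0,0],
    [0,0,0,0],
    [0,0,0,0],
    [0,0,0,0],
    [0,0,0,0]
  ],
  "claw": 1
}}

```text
time: 7.92
tool_pos: [0.6459, -0.0037, 0.1245]
ee_rot: [-3.141, 0.001, 3.123]
wrist_force: [-0.2, 0.6, 1.9]
width: 0.0128
finger_force: 30.0
```

Gripped: 12.8 mm opening, 30 N. I'll draw the bolt 40 mm to the left.

Request:
{"name": "arm_command", "arguments": {
  "targets": [
    [0,0.02,0,0],
    [0,0.04,0,0],
    [0,0.06,0,0],
    [0,0.07,0,0],
    [0,0.078,0,0],
    [0,0.078,0,0],
    [0,0.078,0,0],
    [0,0.078,0,0]
  ]
}}

```text
time: 8.58
tool_pos: [0.6464, 0.0356, 0.1245]
ee_rot: [-3.142, 0.002, 3.123]
wrist_force: [3.0, -2.2, 2.6]
width: 0.0131
finger_force: 30.0
```

Request:
{"name": "arm_command", "arguments": {
  "targets": [
    [0,0.004,0,0],
    [0,0.006,0,0],
    [0,0.006,0,0]
  ]
}}

```text
time: 8.83
tool_pos: [0.6464, 0.0356, 0.1245]
ee_rot: [-3.137, 0.002, 3.121]
wrist_force: [3.4, -7.9, 2.0]
width: 0.0131
finger_force: 30.0
```

Request:
{"name": "arm_command", "arguments": {
  "targets": [
    [0,0,0,0],
    [0,0,0,0],
    [0,0,0,0],
    [0,0,0,0],
    [0,0,0.1,0],
    [0,0,0.15,0],
    [0,0,0.2,0]
  ],
  "claw": 0.3
}}

```text
time: 9.42
tool_pos: [0.6451, 0.0394, 0.2259]
ee_rot: [3.14, -0.0, 3.124]
wrist_force: [0.9, -1.0, 0.2]
width: 0.0563
finger_force: 0.0
```

Request:
{"name": "arm_command", "arguments": {
  "targets": [
    [-0.121,-0.316,0,-0.75],
    [-0.121,-0.316,0,-0.75],
    [-0.121,-0.316,0,-0.75],
    [-0.121,-0.316,0,-0.75],
    [-0.121,-0.316,0,-0.75],
    [-0.121,-0.316,0,-0.75],
    [-0.121,-0.316,0,-0.75],
    [-0.121,-0.316,0,-0.75]
  ],
  "claw": 0.6
}}

```text
time: 10.08
tool_pos: [0.5846, -0.1191, 0.2235]
ee_rot: [-3.141, -0.002, 2.116]
wrist_force: [0.1, 0.1, 0.1]
width: 0.0375
finger_force: 0.0
```

Request:
{"name": "arm_command", "arguments": {
  "targets": [
    [0,0,0,-0.06],
    [0,0,0,-0.12],
    [0,0,0,-0.18],
    [0,0,0,-0.24],
    [0,0,0,-0.275],
    [0,0,0,-0.275]
  ]
}}

```text
time: 10.58
tool_pos: [0.5848, -0.1186, 0.2235]
ee_rot: [-3.14, -0.001, 1.546]
wrist_force: [-0.9, 0.6, -0.7]
width: 0.0374
finger_force: 0.0
```

Request:
{"name": "arm_command", "arguments": {
  "targets": [
    [0,0,-0.08,0],
    [0,0,-0.16,0],
    [0,0,-0.22,0],
    [0,0,-0.26,0],
    [0,0,-0.3,0],
    [0,0,-0.335,0],
    [0,0,-0.335,0],
    [0,0,-0.335,0]
  ]
}}

```text
time: 11.25
tool_pos: [0.5841, -0.1188, 0.0552]
ee_rot: [-3.138, -0.001, 1.548]
wrist_force: [0.8, 0.9, 0.6]
width: 0.0372
finger_force: 0.0
```

Request:
{"name": "arm_command", "arguments": {
  "targets": [
    [0,0,0,0],
    [0,0,0,0],
    [0,0,0,0],
    [0,0,0,0],
    [0,0,0,0],
    [0,0,0,0],
    [0,0,0,0]
  ],
  "claw": 1
}}

```text
time: 11.83
tool_pos: [0.5824, -0.1197, 0.058]
ee_rot: [-3.136, 0.0, 1.547]
wrist_force: [-8.4, 1.0, 6.6]
width: 0.0101
finger_force: 30.0
```

Request:
{"name": "arm_command", "arguments": {
  "targets": [
    [-0.03,0,0,0],
    [-0.07,0.001,0,0],
    [-0.12,0.002,0,0],
    [-0.17,0.003,0,0],
    [-0.22,0.004,0,0],
    [-0.27,0.005,0,0],
    [-0.305,0.006,0,0],
    [-0.316,0.006,0,0]
  ]
}}

```text
time: 12.5
tool_pos: [0.4263, -0.1177, 0.058]
ee_rot: [3.139, 0.003, 1.546]
wrist_force: [1.4, -2.9, 1.7]
width: 0.0099
finger_force: 30.0
```

Request:
{"name": "arm_command", "arguments": {
  "targets": [
    [0,0,0,0],
    [0,0,0,0],
    [-0.01,0,0,0],
    [-0.01,0,0,0]
  ]
}}

```text
time: 12.83
tool_pos: [0.4238, -0.1176, 0.058]
ee_rot: [3.138, 0.002, 1.547]
wrist_force: [-1.0, -2.6, 6.7]
width: 0.0104
finger_force: 30.0
```

Request:
{"name": "arm_command", "arguments": {
  "targets": [
    [0,0,0,0],
    [0,0,0,0],
    [0,0,0,0],
    [0,0,0,0],
    [0,0,0.08,0],
    [0,0,0.16,0],
    [0.05,0,0.24,0.06],
    [0.1,0,0.32,0.12]
  ],
  "claw": 0.6
}}

```text
time: 13.5
tool_pos: [0.4662, -0.1161, 0.2087]
ee_rot: [3.141, -0.001, 1.802]
wrist_force: [0.3, -0.6, -0.3]
width: 0.0378
finger_force: 0.0
```

Request:
{"name": "arm_command", "arguments": {
  "targets": [
    [0.29,0,0.18,0.63],
    [0.29,0,0.18,0.63],
    [0.29,0,0.18,0.63],
    [0.29,0,0.18,0.63],
    [0.29,0,0.18,0.63],
    [0.29,0,0.18,0.63],
    [0.29,0,0.18,0.63],
    [0.29,0,0.18,0.63]
  ]
}}

```text
time: 14.17
tool_pos: [0.6119, -0.1161, 0.2957]
ee_rot: [3.141, -0.003, 2.804]
wrist_force: [-0.1, -0.1, 0.2]
width: 0.0376
finger_force: 0.0
```

Request:
{"name": "arm_command", "arguments": {
  "targets": [
    [0,0,0,0.06],
    [0,0,0,0.12],
    [0,0,0,0.15],
    [0,0,0,0.15],
    [0,0,0,0.15]
  ]
}}

```text
time: 14.58
tool_pos: [0.6114, -0.1163, 0.2964]
ee_rot: [3.141, -0.001, 3.109]
wrist_force: [0.7, -0.1, -0.1]
width: 0.0381
finger_force: 0.0
```

```bash
python3 - <<'E'
from h import *
im,o=snap('wrist','w5'); print(o['tool_pos'],o['ee_rot'],o['width'])
E
```

```text
[ 0.61135854 -0.11625932  0.29636052] [ 3.14080064e+00 -1.37426034e-03  3.10939417e+00] 0.03810317974301503
```

View pics/w5.png

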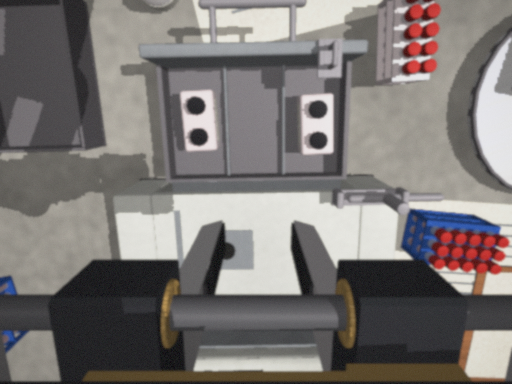

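Drawer open. The empties are in the right lane, with caps at px (196,105) and (199,137), and the left lane, with caps at (317,108) and (318,140). The middle lane is free and the bolt is drawn left.

```bash
python3 - <<'E'
from h import *
im=cv2.imread('pics/w5.png'); g=cv2.cvtColor(im,cv2.COLOR_BGR2GRAY)
from scipy.spatial.transform import Rotation as R
o=dict(tool_pos=np.array([0.61135854,-0.11625932,0.29636052]),ee_rot=[3.1408,-.00137,3.10939])
for u,v in[(196,105),(199,137),(317,108),(318,140)]:
    w=(g[v-11:v+12,u-11:u+12]<60); ys,xs=np.nonzero(w); c=(u-11+xs.mean(),v-11+ys.mean()); print(c,len(xs),onz('wrist',[c],.076,o)[0])
W=lambda u,z:onz('wrist',[u],z,o)[0]
print('inner walls L/R top',W((347,120),.06),W((165,120),.06)); print('ribs',W((226,120),.036),W((281,120),.036))
print('panel inner',W((255,66),.024),'back',W((255,176),.024)); print('bin corner',W((103,147),0),W((103,147),.065),W((78,147),.065)); print('bin top',onz('top',[(376,171),(378,229)],0))
print('rack',W((437,80),.05),W((378,80),.05))
E
```

```text
(np.float64(195.41361256544502), np.float64(105.32984293193718)) 191 [ 0.533  -0.1926  0.076 ]
(np.float64(198.3072625698324), np.float64(136.47486033519553)) 179 [ 0.5724 -0.1919  0.076 ]
(np.float64(316.87005649717514), np.float64(109.18079096045197)) 177 [ 0.5427 -0.0372  0.076 ]
(np.float64(317.3154761904762), np.float64(140.32142857142858)) 168 [ 0.5824 -0.0362  0.076 ]
inner walls L/R top [0.558  0.0061 0.06  ] [ 0.5503 -0.2377  0.06  ]
ribs [ 0.5534 -0.1583  0.036 ] [ 0.5558 -0.0807  0.036 ]
panel inner [ 0.4815 -0.115   0.024 ] back [ 0.6373 -0.1202  0.024 ]
bin corner [ 0.5887 -0.3539  0.    ] [ 0.5831 -0.3235  0.065 ] [ 0.582  -0.3573  0.065 ]
bin top [[ 0.5948 -0.355   0.    ]
 [ 0.3846 -0.3495  0.    ]]
rack [0.51   0.1269 0.05  ] [0.5075 0.0483 0.05  ]
```

Request:
{"name": "arm_command", "arguments": {
  "targets": [
    [-0.06,-0.075,-0.04,0.012],
    [-0.117,-0.149,-0.1,0.012],
    [-0.117,-0.149,-0.18,0.012],
    [-0.117,-0.149,-0.26,0.012],
    [-0.117,-0.149,-0.32,0.012],
    [-0.117,-0.149,-0.36,0.012],
    [-0.117,-0.149,-0.36,0.012],
    [-0.117,-0.149,-0.36,0.012]
  ],
  "claw": 0.42
}}

```text
time: 15.3
tool_pos: [0.552, -0.1907, 0.1161]
ee_rot: [3.14, -0.003, 3.135]
wrist_force: [0.4, -0.1, -0.3]
width: 0.0542
finger_force: 0.0
```

```bash
python3 - <<'E'
from h import *
im,o=snap('wrist','w6'); print(o['tool_pos'],o['ee_rot'],o['width'])
cv2.imwrite('pics/c8.png',cv2.resize(im[90:320,100:420,::-1],None,fx=2,fy=2))
E
```

```text
[ 0.55201385 -0.19066101  0.11608994] [ 3.14012224e+00 -2.75220543e-03  3.13512381e+00] 0.054220422648647196
```

View pics/c8.png

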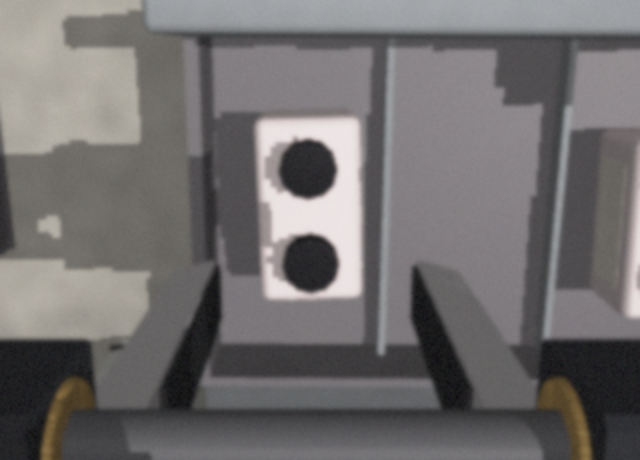

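The right empty lies centred between the fingers (px 255 against a gap centre of 257). Going down.

Request:
{"name": "arm_command", "arguments": {
  "targets": [
    [0,0,-0.06,0],
    [0,0,-0.1,0],
    [0,0,-0.14,0],
    [0,0,-0.18,0],
    [0,0,-0.2,0],
    [0,0,-0.212,0],
    [0,0,-0.212,0]
  ]
}}

```text
time: 15.93
tool_pos: [0.5535, -0.1912, 0.0119]
ee_rot: [-3.141, 0.001, 3.136]
wrist_force: [0.5, -1.0, -0.3]
width: 0.0544
finger_force: 0.0
```

Request:
{"name": "arm_command", "arguments": {
  "targets": [
    [0,0,0,0],
    [0,0,0,0],
    [0,0,0,0],
    [0,0,0,0],
    [0,0,0,0]
  ],
  "claw": 1
}}

```text
time: 16.35
tool_pos: [0.5543, -0.1918, 0.0133]
ee_rot: [-3.14, 0.004, 3.136]
wrist_force: [-0.2, -0.1, 5.9]
width: 0.0435
finger_force: 29.9
```

Request:
{"name": "arm_command", "arguments": {
  "targets": [
    [0,0,0.06,0],
    [0,0,0.14,0],
    [0,0,0.22,0],
    [0,-0.06,0.26,0],
    [-0.02,-0.14,0.26,0],
    [-0.048,-0.22,0.26,0],
    [-0.048,-0.3,0.26,0],
    [-0.048,-0.38,0.26,0]
  ]
}}

```text
time: 17.02
tool_pos: [0.5278, -0.3824, 0.1412]
ee_rot: [3.141, -0.0, 3.136]
wrist_force: [0.2, -0.1, -0.4]
width: 0.0438
finger_force: 29.9
```

Request:
{"name": "arm_command", "arguments": {
  "targets": [
    [0,-0.08,0,0],
    [0,-0.096,0,0],
    [0,-0.096,-0.06,0],
    [0,-0.096,-0.14,0],
    [0,-0.096,-0.2,0],
    [0,-0.096,-0.25,0],
    [0,-0.096,-0.282,0],
    [0,-0.096,-0.282,0]
  ]
}}

```text
time: 17.68
tool_pos: [0.5263, -0.426, -0.0053]
ee_rot: [3.135, -0.007, 3.136]
wrist_force: [0.0, 0.4, -1.6]
width: 0.0435
finger_force: 30.0
```

Request:
{"name": "arm_command", "arguments": {
  "targets": [
    [0,0,0,0],
    [0,0,0,0],
    [0,0,0,0],
    [0,0,0,0],
    [0,0,0.06,0],
    [0,0,0.14,0],
    [0,0,0.22,0],
    [0,0,0.3,0]
  ],
  "claw": 0.35
}}

```text
time: 18.35
tool_pos: [0.5287, -0.4289, 0.1529]
ee_rot: [-3.141, 0.001, 3.136]
wrist_force: [0.5, -1.6, -0.1]
width: 0.061
finger_force: 0.0
```

Request:
{"name": "arm_command", "arguments": {
  "targets": [
    [0.068,0.782,0.02,0],
    [0.068,0.782,0.02,0],
    [0.068,0.782,0.02,0],
    [0.068,0.782,0.02,0],
    [0.068,0.782,0.02,0],
    [0.068,0.782,0.02,0],
    [0.068,0.782,0.02,0],
    [0.068,0.782,0.02,0]
  ],
  "claw": 0.44
}}

```text
time: 19.02
tool_pos: [0.5579, -0.0952, 0.1604]
ee_rot: [-3.141, 0.003, 3.136]
wrist_force: [0.0, -0.1, 0.1]
width: 0.0528
finger_force: 0.0
```

Request:
{"name": "arm_command", "arguments": {
  "targets": [
    [0.005,0.08,0,0],
    [0.01,0.115,0,0],
    [0.01,0.115,0,0],
    [0.01,0.115,0,0]
  ]
}}

```text
time: 19.35
tool_pos: [0.5631, -0.0388, 0.16]
ee_rot: [-3.141, 0.002, 3.138]
wrist_force: [0.0, -0.4, 0.8]
width: 0.0526
finger_force: 0.0
```

```bash
python3 - <<'E'
from h import *
im,o=snap('wrist','w7'); print(o['tool_pos'],o['ee_rot'],o['width'])
g=cv2.cvtColor(im,cv2.COLOR_RGB2GRAY)
m=(g<55).astype(np.uint8); m[225:]=0
n,l,s,ce=cv2.connectedComponentsWithStats(m)
for i in range(1,n):
    if 150<s[i,4]<1500 and .7<s[i,2]/s[i,3]<1.4: print(s[i],ce[i].round(1),onz('wrist',[ce[i]],.076,o)[0])
E
```

```text
[ 0.56306244 -0.03883315  0.15995164] [-3.14068717e+00  2.03478442e-03  3.13835368e+00] 0.05256703643533176
[250 153  22  22 387] [260.3 163.6] [ 0.5418 -0.0358  0.076 ]
[251 194  22  22 376] [261.3 204.7] [ 0.581  -0.0349  0.076 ]
```

Request:
{"name": "arm_command", "arguments": {
  "targets": [
    [-0.002,0.003,-0.06,0],
    [-0.002,0.003,-0.12,0],
    [-0.002,0.003,-0.18,0],
    [-0.002,0.003,-0.23,0],
    [-0.002,0.003,-0.26,0],
    [-0.002,0.003,-0.26,0],
    [-0.002,0.003,-0.26,0]
  ]
}}

```text
time: 19.98
tool_pos: [0.5611, -0.0396, 0.0282]
ee_rot: [3.142, -0.002, 3.134]
wrist_force: [0.5, 0.0, 1.1]
width: 0.0528
finger_force: 0.0
```

Request:
{"name": "arm_command", "arguments": {
  "targets": [
    [0,0,-0.006,0],
    [0,0,-0.012,0],
    [0,0,-0.012,0]
  ]
}}

```text
time: 20.23
tool_pos: [0.5625, -0.0386, 0.0237]
ee_rot: [-3.141, 0.002, 3.135]
wrist_force: [-0.2, 0.1, 0.4]
width: 0.053
finger_force: 0.0
```

Request:
{"name": "arm_command", "arguments": {
  "targets": [
    [0,0.002,0,0],
    [0,0.002,-0.006,0],
    [0,0.002,-0.012,0],
    [0,0.002,-0.018,0],
    [0,0.002,-0.018,0]
  ]
}}

```text
time: 20.65
tool_pos: [0.561, -0.0369, 0.0127]
ee_rot: [3.141, -0.002, 3.136]
wrist_force: [-0.6, 0.6, 0.9]
width: 0.0526
finger_force: 0.0
```

Request:
{"name": "arm_command", "arguments": {
  "targets": [
    [0,0,-0.006,0],
    [0,0,-0.01,0],
    [0,0,-0.01,0]
  ]
}}

```text
time: 20.9
tool_pos: [0.5613, -0.037, 0.008]
ee_rot: [3.141, -0.001, 3.136]
wrist_force: [0.6, -0.5, -0.2]
width: 0.0531
finger_force: 0.0
```

Request:
{"name": "arm_command", "arguments": {
  "targets": [
    [0,0,0,0],
    [0,0,0,0],
    [0,0,0,0],
    [0,0,0,0],
    [0,0,0,0]
  ],
  "claw": 1
}}

```text
time: 21.32
tool_pos: [0.5617, -0.0371, 0.0087]
ee_rot: [3.142, -0.0, 3.136]
wrist_force: [-0.4, 0.1, -0.6]
width: 0.0439
finger_force: 29.9
```

Request:
{"name": "arm_command", "arguments": {
  "targets": [
    [0,0,0.06,0],
    [0,0,0.14,0],
    [0,0,0.22,0],
    [0,0,0.3,0],
    [0,-0.06,0.32,0],
    [-0.04,-0.14,0.32,0],
    [-0.08,-0.21,0.32,0],
    [-0.12,-0.28,0.32,0]
  ]
}}

```text
time: 21.98
tool_pos: [0.5014, -0.178, 0.1692]
ee_rot: [-3.141, 0.001, 3.137]
wrist_force: [0.9, -1.6, -0.4]
width: 0.0439
finger_force: 29.9
```

Request:
{"name": "arm_command", "arguments": {
  "targets": [
    [-0.03,-0.08,0,0],
    [-0.06,-0.16,0,0],
    [-0.09,-0.24,0,0],
    [-0.12,-0.32,0,0],
    [-0.13,-0.4,0,0],
    [-0.13,-0.48,0,0],
    [-0.13,-0.504,0,0],
    [-0.13,-0.504,0,0]
  ]
}}

```text
time: 22.65
tool_pos: [0.4356, -0.4318, 0.1673]
ee_rot: [3.141, -0.001, 3.132]
wrist_force: [-0.2, 0.5, -1.9]
width: 0.0438
finger_force: 29.9
```

Request:
{"name": "arm_command", "arguments": {
  "targets": [
    [0,0,-0.08,0],
    [0,0,-0.16,0],
    [0,0,-0.24,0],
    [0,0,-0.31,0],
    [0,0,-0.345,0],
    [0,0,-0.345,0],
    [0,0,-0.345,0]
  ]
}}

```text
time: 23.23
tool_pos: [0.4371, -0.4268, -0.0041]
ee_rot: [3.14, -0.001, 3.138]
wrist_force: [0.3, -0.3, -0.2]
width: 0.0437
finger_force: 29.9
```

Request:
{"name": "arm_command", "arguments": {
  "targets": [
    [0,0,0,0],
    [0,0,0,0],
    [0,0,0,0],
    [0,0,0,0],
    [0,0,0.06,0],
    [0,0,0.14,0],
    [0,0,0.22,0],
    [0,0,0.3,0]
  ],
  "claw": 0.35
}}

```text
time: 23.9
tool_pos: [0.4366, -0.4286, 0.1484]
ee_rot: [-3.141, 0.0, 3.136]
wrist_force: [0.3, -1.2, 0.2]
width: 0.0613
finger_force: 0.0
```

```bash
cat >> h.py <<'E'
def caps(n,z,roi,o=None,th=60,lo=20,hi=1500):
    im,o=snap(n); g=cv2.cvtColor(im,cv2.COLOR_RGB2GRAY); s=cv2.cvtColor(im,cv2.COLOR_RGB2HSV)
    m=np.zeros_like(g); x0,y0,x1,y1=roi; m[y0:y1,x0:x1]=(g[y0:y1,x0:x1]<th)
    k,l,st,ce=cv2.connectedComponentsWithStats(m)
    for i in range(1,k):
        if lo<st[i,4]<hi and .6<st[i,2]/st[i,3]<1.6: print(st[i],ce[i].round(1),onz(n,[ce[i]],z,o)[0])
    print(o['tool_pos'],o['ee_rot'][2])
E
python3 - <<'E'
from h import *
caps('top',.078,(145,145,235,235),th=75)
E
```

```text
[166 192   7   5  30] [168.9 194. ] [0.5186 0.3833 0.078 ]
[200 194   7   6  32] [203.  196.4] [0.5074 0.2649 0.078 ]
[156 197   6   6  32] [158.6 199.3] [0.5008 0.4189 0.078 ]
[198 205   6   6  31] [200.5 207.6] [0.4688 0.274  0.078 ]
[ 0.43661549 -0.42862474  0.1484093 ] 3.1357514211847404
```

Request:
{"name": "arm_command", "arguments": {
  "targets": [
    [0.05,0.5,0.08,0],
    [0.05,0.95,0.08,0],
    [0.05,0.95,0.08,0],
    [0.05,0.95,0.08,0],
    [0.05,0.95,0.08,0],
    [0.05,0.95,0.08,0],
    [0.05,0.95,0.08,0],
    [0.05,0.95,0.08,0]
  ],
  "claw": 0.2
}}

```text
time: 24.62
tool_pos: [0.4548, -0.0956, 0.1761]
ee_rot: [-3.141, 0.002, 3.135]
wrist_force: [1.2, 0.0, -0.1]
width: 0.0754
finger_force: 0.0
```

Request:
{"name": "arm_command", "arguments": {
  "targets": [
    [0.08,0.73,0.0,-0.108],
    [0.08,0.73,0.0,-0.108],
    [0.08,0.73,0.0,-0.108],
    [0.08,0.73,0.0,-0.108],
    [0.08,0.73,0.0,-0.108],
    [0.08,0.73,0.0,-0.108],
    [0.08,0.73,0.0,-0.108],
    [0.08,0.73,0.0,-0.108]
  ]
}}

```text
time: 25.28
tool_pos: [0.4901, 0.225, 0.176]
ee_rot: [3.141, 0.002, 2.91]
wrist_force: [1.6, -0.6, 0.2]
width: 0.0752
finger_force: 0.0
```

Request:
{"name": "arm_command", "arguments": {
  "targets": [
    [-0.004,0.08,0.0,0],
    [-0.004,0.089,0.0,0],
    [-0.004,0.089,0.0,0],
    [-0.004,0.089,0.0,0]
  ]
}}

```text
time: 25.62
tool_pos: [0.4881, 0.267, 0.1753]
ee_rot: [-3.141, 0.001, 2.91]
wrist_force: [-0.1, -0.2, -0.9]
width: 0.075
finger_force: 0.0
```

```bash
python3 - <<'E'
from h import *
caps('wrist',.078,(0,60,512,228),lo=150)
E
```

```text
[402 152  26  21 429] [414.4 162.2] [0.5024 0.4188 0.078 ]
[250 154  21  22 359] [260.3 164.6] [0.4709 0.2746 0.078 ]
[369 178  25  21 397] [380.9 187.9] [0.5202 0.3839 0.078 ]
[ 44 191  23  16 185] [ 55.5 199. ] [0.4581 0.0704 0.078 ]
[251 193  21  22 357] [261.2 203.9] [0.5092 0.2665 0.078 ]
[0.48814634 0.26701224 0.17534907] 2.9103242566144902
```

Request:
{"name": "arm_command", "arguments": {
  "targets": [
    [0.004,0.007,-0.08,0],
    [0.004,0.007,-0.16,0],
    [0.004,0.007,-0.23,0],
    [0.004,0.007,-0.28,0],
    [0.004,0.007,-0.31,0],
    [0.004,0.007,-0.328,0],
    [0.004,0.007,-0.328,0]
  ]
}}

```text
time: 26.25
tool_pos: [0.489, 0.2686, 0.0091]
ee_rot: [-3.139, -0.003, 2.907]
wrist_force: [-0.7, -0.1, -0.4]
width: 0.0749
finger_force: 0.0
```

Request:
{"name": "arm_command", "arguments": {
  "targets": [
    [0,0,0,0],
    [0,0,0,0],
    [0,0,0,0],
    [0,0,0,0],
    [0,0,0,0],
    [0,0,0,0],
    [0,0,0,0],
    [0,0,0,0]
  ],
  "claw": 1
}}

```text
time: 26.92
tool_pos: [0.4905, 0.2709, 0.0122]
ee_rot: [3.141, 0.001, 2.91]
wrist_force: [-1.0, -2.3, 5.2]
width: 0.0436
finger_force: 29.9
```

Request:
{"name": "arm_command", "arguments": {
  "targets": [
    [0,0,0.06,0],
    [0,0,0.14,0],
    [0,0,0.22,0],
    [0,0,0.3,0.03],
    [0.02,-0.06,0.33,0.06],
    [0.06,-0.14,0.33,0.102],
    [0.1,-0.22,0.33,0.102],
    [0.143,-0.3,0.33,0.102]
  ]
}}

```text
time: 27.58
tool_pos: [0.5573, 0.1287, 0.176]
ee_rot: [3.141, 0.0, 3.125]
wrist_force: [2.0, 0.5, -0.9]
width: 0.0435
finger_force: 29.9
```

Request:
{"name": "arm_command", "arguments": {
  "targets": [
    [0,-0.08,0,0],
    [0,-0.16,0,0],
    [0,-0.24,0,0],
    [0,-0.32,0,0],
    [0,-0.4,0,0],
    [0,-0.48,0,0],
    [0,-0.55,0,0],
    [0,-0.6,0,0]
  ]
}}

```text
time: 28.25
tool_pos: [0.5563, -0.1735, 0.1746]
ee_rot: [3.142, -0.002, 3.121]
wrist_force: [0.8, 0.4, -2.8]
width: 0.0437
finger_force: 29.9
```

Request:
{"name": "arm_command", "arguments": {
  "targets": [
    [0,-0.02,0,0],
    [0,-0.022,0,0],
    [0,-0.022,0,0],
    [0,-0.022,0,0]
  ]
}}

```text
time: 28.58
tool_pos: [0.5571, -0.1797, 0.1758]
ee_rot: [3.14, -0.0, 3.125]
wrist_force: [0.1, -0.4, -1.2]
width: 0.0436
finger_force: 29.9
```

Request:
{"name": "arm_command", "arguments": {
  "targets": [
    [0.006,-0.021,-0.06,0],
    [0.006,-0.021,-0.14,0],
    [0.006,-0.021,-0.21,0],
    [0.006,-0.021,-0.26,0],
    [0.006,-0.021,-0.3,0],
    [0.006,-0.021,-0.32,0],
    [0.006,-0.021,-0.327,0],
    [0.006,-0.021,-0.327,0]
  ]
}}

```text
time: 29.25
tool_pos: [0.5601, -0.1907, 0.0125]
ee_rot: [3.141, -0.0, 3.125]
wrist_force: [-0.5, 0.2, -1.8]
width: 0.0438
finger_force: 29.9
```

Request:
{"name": "arm_command", "arguments": {
  "targets": [
    [0,0,0,0],
    [0,0,0,0]
  ]
}}

```text
time: 29.42
tool_pos: [0.5616, -0.1923, 0.0149]
ee_rot: [-3.14, 0.004, 3.124]
wrist_force: [0.7, 0.0, -2.1]
width: 0.0438
finger_force: 29.9
```

Request:
{"name": "arm_command", "arguments": {
  "targets": [
    [0,0.002,-0.005,0],
    [0,0.002,-0.005,0],
    [0,0.002,-0.005,0]
  ]
}}

```text
time: 29.67
tool_pos: [0.5603, -0.1911, 0.0106]
ee_rot: [-3.141, 0.001, 3.123]
wrist_force: [0.3, 0.3, -2.5]
width: 0.0434
finger_force: 29.9
```

Request:
{"name": "arm_command", "arguments": {
  "targets": [
    [0,0,0,0],
    [0,0,0,0],
    [0,0,0,0],
    [0,0,0,0],
    [0,0,0.06,0],
    [0,0,0.14,0],
    [0,0,0.22,0],
    [0,0,0.3,0]
  ],
  "claw": 0.43
}}

```text
time: 30.33
tool_pos: [0.5596, -0.1908, 0.1617]
ee_rot: [3.141, -0.001, 3.123]
wrist_force: [0.9, 0.0, 0.6]
width: 0.0532
finger_force: 0.0
```

```bash
python3 - <<'E'
from h import *
caps('wrist',.076,(0,60,512,228),lo=150)
caps('top',.078,(145,145,235,235),th=75)
E
```

```text
[  0  69  19  24 389] [ 8.  81.1] [ 0.4621 -0.4058  0.076 ]
[  0 121  30  23 529] [ 14.4 131.7] [ 0.5054 -0.4086  0.076 ]
[246 154  22  23 386] [256.6 165.4] [ 0.54   -0.1908  0.076 ]
[  7 161  30  23 514] [ 21.9 172. ] [ 0.5423 -0.4088  0.076 ]
[ 93 165  30  45 949] [107.1 184.6] [ 0.5557 -0.3313  0.076 ]
[247 195  22  23 384] [257.3 206.1] [ 0.5792 -0.1909  0.076 ]
[ 0.55958202 -0.19075952  0.16167388] 3.1233913316928907
[166 191   6   6  30] [168.6 193.8] [0.5191 0.3845 0.078 ]
[156 197   6   6  32] [158.6 199.3] [0.5008 0.4189 0.078 ]
[200 199  28  28  99] [215.7 214.6] [0.4434 0.2218 0.078 ]
[ 0.56398105 -0.1927957   0.17261693] 3.1234606908630487
```

Request:
{"name": "arm_command", "arguments": {
  "targets": [
    [-0.1,1.0,0.02,-0.1],
    [-0.1,1.0,0.02,-0.517],
    [-0.1,1.0,0.02,-0.517],
    [-0.1,1.0,0.02,-0.517],
    [-0.1,1.0,0.02,-0.517],
    [-0.1,1.0,0.02,-0.517],
    [-0.1,1.0,0.02,-0.517],
    [-0.1,1.0,0.02,-0.517]
  ],
  "claw": 0.2
}}

```text
time: 31.1
tool_pos: [0.5291, 0.1188, 0.1659]
ee_rot: [-3.141, -0.0, 2.189]
wrist_force: [-0.0, -0.0, 0.1]
width: 0.075
finger_force: 0.0
```

Request:
{"name": "arm_command", "arguments": {
  "targets": [
    [0,0.54,0,-0.1],
    [0,0.54,0,-0.1],
    [0,0.54,0,-0.1],
    [0,0.54,0,-0.1],
    [0,0.54,0,-0.1],
    [0,0.54,0,-0.1],
    [0,0.54,0,-0.1],
    [0,0.54,0,-0.1]
  ]
}}

```text
time: 31.77
tool_pos: [0.5281, 0.392, 0.1642]
ee_rot: [-3.14, -0.002, 1.991]
wrist_force: [0.0, -1.4, -0.3]
width: 0.0754
finger_force: 0.0
```

Request:
{"name": "arm_command", "arguments": {
  "targets": [
    [-0.034,0.019,0,0.025],
    [-0.034,0.019,0,0.025],
    [-0.034,0.019,0,0.025],
    [-0.034,0.019,0,0.025]
  ]
}}

```text
time: 32.1
tool_pos: [0.5134, 0.3955, 0.1663]
ee_rot: [3.141, 0.001, 2.036]
wrist_force: [0.1, -0.7, -0.3]
width: 0.0756
finger_force: 0.0
```

```bash
python3 - <<'E'
from h import *
caps('wrist',.078,(0,60,512,228),lo=150)
E
```

```text
[384  60  36  28 410] [400.7  73.3] [0.5811 0.5431 0.078 ]
[249 146  22  23 395] [259.8 157.4] [0.5042 0.4221 0.078 ]
[250 187  21  23 383] [259.7 198.4] [0.5218 0.3869 0.078 ]
[0.5133956  0.39549341 0.16634835] 2.0358252291459475
```

Request:
{"name": "arm_command", "arguments": {
  "targets": [
    [0,0.018,-0.06,0],
    [0,0.018,-0.14,0],
    [0,0.018,-0.21,0],
    [0,0.018,-0.26,0],
    [0,0.018,-0.29,0],
    [0,0.018,-0.308,0],
    [0,0.018,-0.308,0]
  ]
}}

```text
time: 32.73
tool_pos: [0.5119, 0.4037, 0.0095]
ee_rot: [-3.137, 0.001, 2.036]
wrist_force: [0.0, 0.9, -0.4]
width: 0.0752
finger_force: 0.0
```

Request:
{"name": "arm_command", "arguments": {
  "targets": [
    [0,0,0,0],
    [0,0,0,0],
    [0,0,0,0],
    [0,0,0,0],
    [0,0,0,0],
    [0,0,0,0],
    [0,0,0,0],
    [0,0,0,0]
  ],
  "claw": 1
}}

```text
time: 33.4
tool_pos: [0.5133, 0.4061, 0.0136]
ee_rot: [3.14, -0.0, 2.038]
wrist_force: [-0.9, 0.1, 4.8]
width: 0.0438
finger_force: 29.8
```

Request:
{"name": "arm_command", "arguments": {
  "targets": [
    [0,0,0.06,0],
    [0,0,0.14,0],
    [0,0,0.22,0],
    [0,0,0.3,0],
    [0,-0.06,0.33,0.06],
    [0.03,-0.14,0.33,0.12],
    [0.06,-0.22,0.33,0.175],
    [0.096,-0.3,0.33,0.23]
  ]
}}

```text
time: 34.07
tool_pos: [0.5573, 0.2615, 0.1769]
ee_rot: [-3.141, -0.0, 2.525]
wrist_force: [0.7, 1.1, -2.1]
width: 0.0437
finger_force: 29.8
```

Request:
{"name": "arm_command", "arguments": {
  "targets": [
    [0,-0.08,0,0.06],
    [0,-0.16,0,0.12],
    [0,-0.24,0,0.17],
    [0,-0.32,0,0.23],
    [0,-0.4,0,0.28],
    [0,-0.48,0,0.288],
    [0,-0.56,0,0.288],
    [0,-0.62,0,0.288]
  ]
}}

```text
time: 34.73
tool_pos: [0.5566, -0.0506, 0.1759]
ee_rot: [-3.141, -0.002, 3.119]
wrist_force: [-0.1, 0.1, -1.3]
width: 0.0439
finger_force: 29.8
```

Request:
{"name": "arm_command", "arguments": {
  "targets": [
    [0,-0.08,0,0],
    [0,-0.12,0,0],
    [0,-0.12,0,0],
    [0,-0.12,0,0]
  ]
}}

```text
time: 35.07
tool_pos: [0.557, -0.1081, 0.1759]
ee_rot: [3.14, -0.002, 3.118]
wrist_force: [0.1, 0.9, -1.8]
width: 0.0438
finger_force: 29.8
```

Request:
{"name": "arm_command", "arguments": {
  "targets": [
    [0.006,-0.012,-0.06,0],
    [0.006,-0.012,-0.14,0],
    [0.006,-0.012,-0.21,0],
    [0.006,-0.012,-0.26,0],
    [0.006,-0.012,-0.3,0],
    [0.006,-0.012,-0.32,0],
    [0.006,-0.012,-0.33,0],
    [0.006,-0.012,-0.33,0]
  ]
}}

```text
time: 35.73
tool_pos: [0.5612, -0.1119, 0.0126]
ee_rot: [3.141, 0.001, 3.122]
wrist_force: [-0.4, 0.4, -2.0]
width: 0.0442
finger_force: 29.9
```

Request:
{"name": "arm_command", "arguments": {
  "targets": [
    [0,0,0,0],
    [0,0,0,0]
  ]
}}

```text
time: 35.9
tool_pos: [0.5617, -0.1132, 0.0136]
ee_rot: [-3.141, 0.002, 3.122]
wrist_force: [0.4, 0.2, -1.9]
width: 0.0436
finger_force: 29.9
```

Request:
{"name": "arm_command", "arguments": {
  "targets": [
    [0,0,-0.003,0],
    [0,0,-0.003,0],
    [0,0,-0.003,0],
    [0,0,-0.003,0],
    [0,0,0.06,0],
    [0,0,0.14,0],
    [0,0,0.22,0],
    [0,0,0.3,0]
  ],
  "claw": 0.38
}}

```text
time: 36.57
tool_pos: [0.5603, -0.1133, 0.164]
ee_rot: [3.141, -0.0, 3.121]
wrist_force: [0.2, -1.7, -0.1]
width: 0.0584
finger_force: 0.0
```

Request:
{"name": "arm_command", "arguments": {
  "targets": [
    [0.1,0,0.08,0],
    [0.1,0,0.16,0],
    [0.1,0,0.24,0],
    [0.1,0,0.26,0],
    [0.1,0,0.26,0]
  ]
}}

```text
time: 36.98
tool_pos: [0.6132, -0.114, 0.3003]
ee_rot: [-3.138, 0.013, 3.121]
wrist_force: [-0.7, -0.3, 0.8]
width: 0.0588
finger_force: 0.0
```

```bash
python3 - <<'E'
from h import *
im,o=snap('wrist','w8')
caps('wrist',.076,(120,20,400,225),lo=80)
caps('wrist',.056,(0,0,120,225),lo=80)
a=cv2.resize(im[:,:,::-1],(640,480)); cv2.imwrite('pics/c9.png',a)
E
```

```text
[190 103  15  16 186] [197.1 110.4] [ 0.5431 -0.19    0.076 ]
[251 104  14  15 171] [257.5 110.8] [ 0.5453 -0.1125  0.076 ]
[192 135  15  14 178] [199.  141.3] [ 0.5825 -0.1901  0.076 ]
[250 135  14  15 169] [256.7 141.9] [ 0.5849 -0.1144  0.076 ]
[ 0.61223979 -0.1138211   0.29668612] 3.120787559769488
[  0   5  17  21 279] [ 7.2 15.5] [ 0.4212 -0.4223  0.056 ]
[  0  40  23  19 320] [11.7 49. ] [ 0.46   -0.4245  0.056 ]
[  8  79  23  17 283] [19.5 87.2] [ 0.5067 -0.4237  0.056 ]
[ 16 111  20  15 243] [ 25.8 118.2] [ 0.5465 -0.423   0.056 ]
[ 0.61126049 -0.11357794  0.29351465] 3.120766230407094
```

View pics/c9.png

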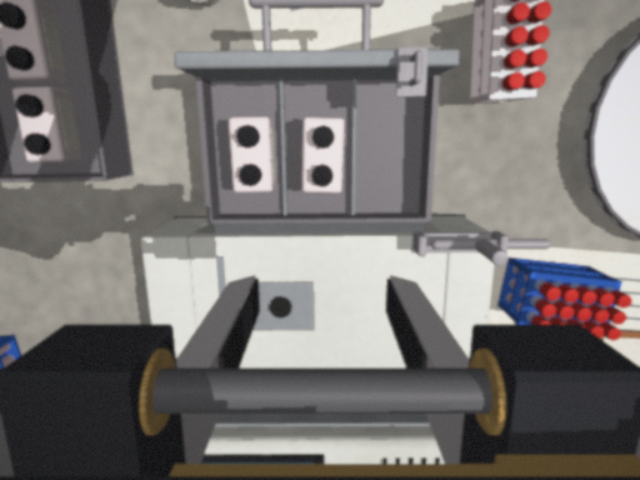

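Both fresh packs stand in the right and middle lanes (caps at px (247,136)/(249,175) and (322,137)/(321,175)). Both empties lie in the waste tray at left. I'll shut the drawer by pushing the bar with closed fingers.

Request:
{"name": "arm_command", "arguments": {
  "targets": [
    [-0.08,-0.007,0,0],
    [-0.16,-0.007,0,0],
    [-0.24,-0.007,0,0],
    [-0.32,-0.007,0,0],
    [-0.4,-0.007,-0.02,0],
    [-0.45,-0.007,-0.08,0],
    [-0.45,-0.007,-0.14,0],
    [-0.45,-0.007,-0.14,0]
  ],
  "claw": 1
}}

```text
time: 37.8
tool_pos: [0.3796, -0.1145, 0.213]
ee_rot: [3.135, -0.015, 3.12]
wrist_force: [0.0, -0.1, -1.3]
width: 0.0085
finger_force: 0.0
```

Request:
{"name": "arm_command", "arguments": {
  "targets": [
    [0,0,-0.08,0],
    [0,0,-0.16,0],
    [0,0,-0.24,0],
    [0,0,-0.3,0],
    [0,0,-0.334,0],
    [0,0,-0.334,0],
    [0,0,-0.334,0]
  ]
}}

```text
time: 38.38
tool_pos: [0.3853, -0.1165, 0.0546]
ee_rot: [3.14, -0.003, 3.121]
wrist_force: [-0.1, -0.2, 0.1]
width: 0.0003
finger_force: 0.0
```

Request:
{"name": "arm_command", "arguments": {
  "targets": [
    [0.025,0,0,0],
    [0.05,0,0,0],
    [0.07,0,0,0],
    [0.09,0,0,0],
    [0.11,0,0,0],
    [0.135,0,0,0],
    [0.16,0,0,0],
    [0.185,0,0,0]
  ]
}}

```text
time: 39.05
tool_pos: [0.4794, -0.1173, 0.0561]
ee_rot: [-3.141, 0.001, 3.121]
wrist_force: [-2.1, -0.6, 1.4]
width: 0.0004
finger_force: 1.1
```

Request:
{"name": "arm_command", "arguments": {
  "targets": [
    [0.025,0,0,0],
    [0.05,0,0,0],
    [0.075,0,0,0],
    [0.1,0,0,0],
    [0.125,-0.002,0,0],
    [0.145,-0.004,0,0],
    [0.165,-0.006,0,0],
    [0.175,-0.006,0,0]
  ]
}}

```text
time: 39.72
tool_pos: [0.5675, -0.12, 0.0553]
ee_rot: [-3.142, 0.001, 3.121]
wrist_force: [0.2, 1.1, 0.7]
width: 0.0006
finger_force: 0.2
```

Request:
{"name": "arm_command", "arguments": {
  "targets": [
    [0.004,0,0,0],
    [0.004,0,0,0],
    [0.004,0,0,0]
  ]
}}

```text
time: 39.97
tool_pos: [0.5675, -0.12, 0.0552]
ee_rot: [-3.142, -0.0, 3.121]
wrist_force: [-1.3, 0.0, 0.8]
width: 0.0005
finger_force: 0.9
```

Request:
{"name": "arm_command", "arguments": {
  "targets": [
    [0.004,0,0,0],
    [0.008,0,0,0],
    [0.008,0,0,0],
    [0.008,0,0,0]
  ]
}}

```text
time: 40.3
tool_pos: [0.5673, -0.12, 0.0553]
ee_rot: [3.142, -0.009, 3.12]
wrist_force: [-11.3, -0.1, 5.2]
width: 0.0006
finger_force: 5.8
```

Request:
{"name": "arm_command", "arguments": {
  "targets": [
    [0.003,0,0,0],
    [0.003,0,0,0],
    [0.003,0,0,0]
  ]
}}

```text
time: 40.55
tool_pos: [0.5673, -0.1199, 0.0553]
ee_rot: [3.142, -0.012, 3.12]
wrist_force: [-15.1, 0.4, 8.4]
width: 0.0002
finger_force: 7.6
```

Request:
{"name": "arm_command", "arguments": {
  "targets": [
    [-0.03,0,0,0],
    [-0.06,0,0,0],
    [-0.06,0,0.08,0],
    [-0.06,0,0.16,0],
    [-0.06,0,0.24,0],
    [-0.06,0.06,0.32,0],
    [0,0.14,0.32,0],
    [0.06,0.22,0.32,0]
  ],
  "claw": 0.5
}}

```text
time: 41.22
tool_pos: [0.5934, -0.0269, 0.221]
ee_rot: [-3.14, 0.013, 3.118]
wrist_force: [1.2, -0.1, -0.9]
width: 0.0463
finger_force: 0.0
```

Request:
{"name": "arm_command", "arguments": {
  "targets": [
    [0.085,0.09,0,0],
    [0.085,0.092,0,0],
    [0.085,0.092,0,0],
    [0.085,0.092,0,0]
  ]
}}

```text
time: 41.55
tool_pos: [0.6339, 0.02, 0.2141]
ee_rot: [-3.141, 0.0, 3.123]
wrist_force: [-0.5, -1.0, 1.1]
width: 0.0469
finger_force: 0.0
```

Request:
{"name": "arm_command", "arguments": {
  "targets": [
    [0.024,0.031,0,0],
    [0.024,0.031,0,0],
    [0.024,0.031,-0.06,0],
    [0.024,0.031,-0.11,0],
    [0.024,0.031,-0.15,0],
    [0.024,0.031,-0.179,0],
    [0.024,0.031,-0.179,0],
    [0.024,0.031,-0.179,0]
  ]
}}

```text
time: 42.22
tool_pos: [0.6442, 0.0333, 0.1249]
ee_rot: [-3.141, -0.001, 3.119]
wrist_force: [1.0, -0.6, 1.0]
width: 0.0468
finger_force: 0.0
```

Request:
{"name": "arm_command", "arguments": {
  "targets": [
    [0,0,0,0],
    [0,0,0,0],
    [0,0,0,0],
    [0,0,0,0],
    [0,0,0,0],
    [0,0,0,0],
    [0,0,0,0]
  ],
  "claw": 1
}}

```text
time: 42.8
tool_pos: [0.6456, 0.0349, 0.126]
ee_rot: [3.141, 0.001, 3.121]
wrist_force: [0.4, 0.5, 2.1]
width: 0.0131
finger_force: 30.0
```

Request:
{"name": "arm_command", "arguments": {
  "targets": [
    [0,-0.02,0,0],
    [0,-0.04,0,0],
    [0,-0.06,0,0],
    [0,-0.07,0,0],
    [0,-0.08,0,0],
    [0,-0.083,0,0],
    [0,-0.083,0,0],
    [0,-0.083,0,0]
  ]
}}

```text
time: 43.47
tool_pos: [0.6451, -0.0045, 0.1259]
ee_rot: [3.137, 0.0, 3.122]
wrist_force: [-1.5, 6.8, 4.3]
width: 0.0132
finger_force: 30.0
```

Request:
{"name": "arm_command", "arguments": {
  "targets": [
    [0,0,0,0],
    [0,0,0,0]
  ]
}}

```text
time: 43.63
tool_pos: [0.6451, -0.0045, 0.1259]
ee_rot: [3.137, 0.0, 3.122]
wrist_force: [-2.3, 6.9, 5.2]
width: 0.0131
finger_force: 30.0
```

The bolt is home against its stop: 40 mm of travel, and the force rose. I'll release and lift away.

Request:
{"name": "arm_command", "arguments": {
  "targets": [
    [0,0.003,0,0],
    [0,0.003,0,0],
    [0,0.003,0,0],
    [0,0.003,0,0],
    [0,0.003,0.08,0],
    [0,0.003,0.16,0],
    [0.07,0,0.24,0],
    [0.07,0,0.34,0]
  ],
  "claw": 0.5
}}

```text
time: 44.3
tool_pos: [0.6785, -0.0077, 0.2757]
ee_rot: [-3.141, -0.004, 3.12]
wrist_force: [1.6, 0.3, -1.1]
width: 0.0472
finger_force: 0.0
```

Request:
{"name": "arm_command", "arguments": {
  "targets": [
    [0,0,0.02,0],
    [0,0,0.02,0],
    [0,0,0.02,0],
    [0,0,0.02,0]
  ]
}}

```text
time: 44.63
tool_pos: [0.6774, -0.0071, 0.2853]
ee_rot: [3.141, -0.004, 3.12]
wrist_force: [0.1, -0.2, -0.0]
width: 0.0469
finger_force: 0.0
```

```bash
python3 - <<'E'
from h import *
im,o=snap('wrist','w9'); print(o['tool_pos'],o['ee_rot'],o['width'])
old=cv2.imread('pics/w3.png')[:,:,::-1]
# compare with the shut/home picture from nearly the same pose (w3): shift of bolt/handle/deck patches
for n,(x,y,w,h) in dict(knob=(250,132,28,24),staple=(222,125,30,30),handle=(118,80,100,40),deckhole=(105,170,70,55)).items():
    r=cv2.matchTemplate(im,np.ascontiguousarray(old[y:y+h,x:x+w]),cv2.TM_CCOEFF_NORMED);_,v,_,p=cv2.minMaxLoc(r); print(n,round(v,3),p[0]-x,p[1]-y)
E
```

```text
[ 0.67738833 -0.0071046   0.28530701] [ 3.14148152 -0.00401519  3.1202895 ] 0.04686187218082829
knob 0.97 -3 5
staple 0.93 -4 5
handle 0.914 -6 3
deckhole 0.936 -7 6
```

Compared with the picture taken before the bolt was first drawn, knob, staple and handle have the same relative positions. The drawer is shut and the bolt home.

```bash
python3 -c "
from bench import robot
print(robot.close_job())"
```

```text
the job is handed in; nothing more can be done
None
```

The job is handed in, though no verdict came back: both empties are in the waste tray, both fresh packs stand upright in the right and middle lanes, the drawer is shut and the bolt is home.

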